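Find the full print box by touch and slide it against the straightedge

TASK

Three identical closed print boxes stand on the cutting mat; one is full of prints and heavy, the other two are nearly empty, and it cannot be seen which. Find the full one by nudging, then slide it over the mat, without ramming or tipping it, until its long side lies flat against the front of the aluminium straightedge, and let go. Leave each empty box within about 5 cm of where it stood, and do not disturb the two glue sticks or the craft knife.

Things in the scene. Friction and masses are not known exactly. Their poses are not given: they have to be found in the camera images.
- box_a: Closed print box, left of three identical ones (seen from the robot): kraft lower half, blue lid, white label. 100 (x) by 120 (y) by 45 mm high, too wide to grasp. Origin: centre of its underside; z up; +x roughly towards the straightedge. Nearly empty (about 0.2 kg in all) or full (0.65 to 0.9 kg): any of the three may be the full one. Its filling can rattle 1 to 2 mm.
- box_b: Closed print box, middle of three identical ones (seen from the robot): kraft lower half, blue lid, white label. 100 (x) by 120 (y) by 45 mm high, too wide to grasp. Origin: centre of its underside; z up; +x roughly towards the straightedge. Nearly empty (about 0.2 kg in all) or full (0.65 to 0.9 kg): any of the three may be the full one. Its filling can rattle 1 to 2 mm.
- box_c: Closed print box, right of three identical ones (seen from the robot): kraft lower half, blue lid, white label. 100 (x) by 120 (y) by 45 mm high, too wide to grasp. Origin: centre of its underside; z up; +x roughly towards the straightedge. Nearly empty (about 0.2 kg in all) or full (0.65 to 0.9 kg): any of the three may be the full one. Its filling can rattle 1 to 2 mm.
- rail: Aluminium straightedge with a yellow stripe, fixed on the mat beyond the boxes: 40 mm (its x) by 700 mm (its y) by 30 mm high; two low bolts near its ends rise 5 mm more. Origin on its front face (towards the robot), at the mid-length, at its underside; y along its length, +x away from the robot.
- rail_face (a point): Middle of the straightedge's front face, 15 mm above the mat; x is normal to the face and points away from the robot, y runs along the face. A box flat against it has its origin 50 mm in front (x = -0.050 here).
- mat: Green self-healing cutting mat with a grid, fixed on the table: 500 mm (x) by 980 mm (y), 3 mm thick, so its upper face is at height 3 mm. Origin at the centre of its underside.
- glue_left: Bystander: capped glue stick standing upright on the mat at the left of the boxes; 34 mm diameter, 100 mm tall, 45 g. Origin at the centre of its foot, z along it.
- glue_right: Bystander: the same glue stick at the right of the boxes.
- knife: Bystander: red craft knife lying on the mat just behind the straightedge; 14 mm wide, 140 mm long (its y), 10 mm thick. Origin at its underside near the middle.
There are look-alikes about, which are no part of the job. What is shaped like the box_b but orange or pink is not meant.

How it is judged (in metres and radians):
At the end, for the whole second after the job is handed in: The full box (over 4 N on the mat) is flat on the mat, at rest, its long side on the straightedge's front: gap at its middle under 3.5 mm, square within 0.05 rad, centre within 320 mm of the straightedge's middle. The other two boxes are at rest within 60 mm of their starts (((x of box_a in the frame of rail_face between -0.0535 and -0.045 m and y of box_a in the frame of rail_face between -0.32 and 0.32 m and angle between the x axis of box_a and the x axis of rail_face, either way round below 0.05 rad and angle between box_a's own z axis and vertical below 0.05 rad and linear speed of each of box_a, box_b, box_c below 0.01 m/s and contact force between box_a and mat above 4 N and distance of each of box_b, box_c from where it was at the start of the episode below 0.06 m) or (x of box_b in the frame of rail_face between -0.0535 and -0.045 m and y of box_b in the frame of rail_face between -0.32 and 0.32 m and angle between the x axis of box_b and the x axis of rail_face, either way round below 0.05 rad and angle between box_b's own z axis and vertical below 0.05 rad and linear speed of each of box_b, box_a, box_c below 0.01 m/s and contact force between box_b and mat above 4 N and distance of each of box_a, box_c from where it was at the start of the episode below 0.06 m) or (x of box_c in the frame of rail_face between -0.0535 and -0.045 m and y of box_c in the frame of rail_face between -0.32 and 0.32 m and angle between the x axis of box_c and the x axis of rail_face, either way round below 0.05 rad and angle between box_c's own z axis and vertical below 0.05 rad and linear speed of each of box_c, box_a, box_b below 0.01 m/s and contact force between box_c and mat above 4 N and distance of each of box_a, box_b from where it was at the start of the episode below 0.06 m))); the robot touches nothing.
It fails at once if a box is rammed against the straightedge (over 40 N) (contact force between any of box_a, box_b, box_c and rail above 40 N).
It fails at once if a box is tipped by more than 0.25 rad (angle between any of box_a, box_b, box_c's own z axis and vertical above 0.25 rad).
It fails at once if a glue stick or the craft knife is moved by more than 30 mm (distance of any of glue_left, glue_right, knife from where it was at the start of the episode above 0.03 m).
It fails at once if a glue stick is tipped over (angle between any of glue_left, glue_right's own z axis and vertical above 0.5 rad).
It also fails if it takes over 61 s, if anything falls off the work surface, if the arm or the gripper's body presses on something with over 40 N, if the wrist force passes 120 N, or if a joint passes its speed limit or range.

ROBOT

A 6-joint arm with a two-finger parallel gripper is mounted at the origin on the work surface. World frame = base frame: x ahead of the robot, y to its left, z up, the work surface at z = 0. Lengths are in mm, angles in rad, forces in N, time in s.
With the tool pointing down it reaches from about 275 to 1000 mm from the base axis. Payload 8.4 kg.
Tool frame: the origin (TCP) lies at the very end of the fingers, on their centre line; the grasp point (between the pads) lies 19 mm behind it; z points along the fingers, y is the line along which they close (so a half turn about z gives the same grasp; the last joint's range is limited). The gripper opens to 85 mm and grips with 20 to 120 N. Pads are 22 mm wide; open, the fingers measure 114 mm over their backs; the gripper's body (76 mm by 85 mm) begins 54 mm behind the grasp point. The pads swing forward as they close: fully open they stand 13 mm farther back than shut.
Start: joints at [-1.19, 0.353, 1.633, -0, 1.155, -0.002], TCP at [233.448, -579.767, 231.281] pointing down, gripper open.
Joint ranges: [-2.63, 2.63], [-0.92, 2.1], [0.06, 2.66], [-1.3, 4.44], [0, 2.69], [-3.02, 3.02]. Speed limits (rad/s): [2.22, 2.22, 2.79, 3.14, 3.14, 3.14].

INTERFACE

Orientations are given as [roll, pitch, yaw] about the fixed x, y, z axes, in that order (R = Rz(yaw) Ry(pitch) Rx(roll)).
In Python, from rig import telemetry, imaging, r gives the robot as it stands. The module is installed in compiled form; this text tells all that it offers.
- The arm moves only by the tool step_arm, never from a script. Its argument "moves" is a list of rows, each a list of 3 entries, a list of its own where there are three numbers: the turn, a rotation vector about the tool's x, y, z scaled (see below), then the shift along the tool's x, y, z scaled (see below), then the opening, from -1 (shut) to 1 (fully open). A call has 1 to 8 rows; each row is the pose to reach, as a shift and turn from the pose commanded when the call began, along the tool's axes at that moment; what a row does not reach only later rows make up. The controller multiplies each number of a shift by 200 mm and each number of a turn by 45 degrees. A row lasts 1/10 s, in which the tool goes at most 50 mm and 8.59 degrees, less where a joint would pass 70% of its speed; a pose out of reach is approached as far as the arm can. A call with a number of a shift or a turn outside -1 to 1 is refused whole. A call with a gripper value outside its range is refused whole. The fingers move at their own pace and stop on an object; "squeeze" is the grip in N (left out, the last holds). Time passes only in rows, so rows that repeat a pose let the fingers close. It gives the time, the measured TCP pose, the force, the opening and the grip force at its end, in the units of the state.
- telemetry.sense(): the state, without advancing time (a new reading comes with each control period).
- imaging.grab_frame(name): name is "scene" or "top" or "wrist"; returns the picture (420x560x3 uint8, red, green, blue); there is no depth.
- imaging.calibration(name): a dict with "fx", "fy", "cx", "cy" (pixels), "cam_to_world" (4x4, takes a point from camera to world coordinates). Camera axes: x right, y up, looking along -z (the intrinsics and any distortion apply to the point x, -y, -z); pixel columns grow to the right and rows downward; lengths in mm; the calibration is good to about 2 mm. A picture is of the moment at which its call begins: read the wrist's pose just before it. calibration takes no time and is no camera call; for the wrist camera it gives the pose at the moment of the call.
- r.sign_off(): hands the job in; it is judged then, once.
Trained networks look in the newest picture that a camera, given by its name, has taken for a name from the list of things; names that differ only in an ending like _2 or _b are one class to them, and where a whole thing is asked for, a point or a joint stands for the part that bears it (a point fixed in the world has none). Each returns a list of dicts, best first, with "conf" (0 to 1); they miss things now and then, are a little off and sometimes report something else, mostly with a low value. They report only what shows in the picture. A call takes as long as a camera call. They do not tell look-alikes from the thing itself.
- imaging.recognise(camera, name): "extent" ([left, top, width, height] in pixels, round what is visible of it).
- imaging.mark_of(camera, name): "xy" ([column, row] in pixels: a listed point, or the origin of a listed thing).
The state is a dict: "clock": time; "qpos": joint angles; "qvel": joint speeds; "joint_efforts": joint torques, N m; "eef_pos": TCP position; "tcp_rot": TCP orientation; "contact_force": force on the tool from outside, world axes, zero at the start; "wrist_torque": the same for the moment, N m; "opening": opening from 0.0 (shut) to 1.0 (fully open); "grasp_force": force on a finger pad.
Only numpy, scipy, OpenCV 4.12 (cv2) and the standard library are available. Lean on these libraries where they do the work, as an engineer would, in place of code of your own. Each camera call takes 0.05 s, during which the arm holds its last target. There are 200 camera calls.

## Working session

There is one attempt and no reset: what is moved stays moved. The work goes in short steps, Python scripts to look and compute and a tool call to move; the robot and the scene stay as the last step left them, time stands still between calls to the robot, and variables do not carry over. Pictures are saved under pics/ and viewed, at most 10 in all, crops included, and the job is handed in when it is done.

Besides the shell and the picture viewer there is one more tool, called after ">>>" as a command line: name --argument value ..., lists and objects as JSON in quotes. step_arm: Moves the arm, as the interface text tells. Its arguments: {"type":"object","properties":{"moves":{"type":"array"},"squeeze":{"type":"number"}},"required":["moves"]}

```bash
mkdir -p pics; cat > h.py <<'E'
import numpy as np,cv2
from rig import telemetry,imaging,r
def ray(cam,px,cal=None):
    c=cal or imaging.calibration(cam);T=np.array(c["cam_to_world"])
    d=np.array([(px[0]-c["cx"])/c["fx"],-(px[1]-c["cy"])/c["fy"],-1.])
    return T[:3,3],T[:3,:3]@d
def onz(cam,px,z,cal=None):
    o,d=ray(cam,px,cal);return o+d*(z-o[2])/d[2]
def tri(c1,p1,c2,p2):
    o1,d1=ray(c1,p1);o2,d2=ray(c2,p2)
    s=np.linalg.lstsq(np.c_[d1,-d2],o2-o1,rcond=None)[0]
    a=o1+d1*s[0];b=o2+d2*s[1];return (a+b)/2,np.linalg.norm(a-b)
E
python3 - <<'E'
from h import *
np.set_printoptions(precision=1,suppress=True)
s=telemetry.sense();print(s)
for c in("scene","top"):
    im=imaging.grab_frame(c);cv2.imwrite(f"pics/{c}0.png",im[:,:,::-1])
    print(c,imaging.calibration(c))
    for n in("box_b","rail","rail_face","glue_left","knife"):
        if n!="rail_face":print(n,[(np.round(d["extent"]),round(d["conf"],2)) for d in imaging.recognise(c,n)])
        print(n,"mark",[(np.round(d["xy"],1),round(d["conf"],2),onz(c,d["xy"],18 if n=="rail_face" else 3)) for d in imaging.mark_of(c,n)])
E
```

```text
{'clock': 0.0, 'qpos': array([-1.2,  0.4,  1.6, -0. ,  1.2, -0. ]), 'qvel': array([-0.,  0., -0.,  0., -0.,  0.]), 'joint_efforts': array([  0. , -60.5, -34.2,   0. ,   0. ,   0. ]), 'eef_pos': array([ 233.3, -579.3,  230.6]), 'tcp_rot': array([-3.1,  0. ,  0.4]), 'contact_force': array([-0.5, -0.5,  0. ]), 'wrist_torque': array([-0., -0.,  0.]), 'grasp_force': 0.0, 'opening': 1.0039795048958453}
scene {'fx': 505.5315167137949, 'fy': 505.5315167137949, 'cx': 272.89670794530923, 'cy': 206.27124260660133, 'cam_to_world': array([[   0.6,   -0.4,    0.6, 1392.5],
       [   0.8,    0.3,   -0.5, -754.8],
       [   0. ,    0.8,    0.5,  788.8],
       [   0. ,    0. ,    0. ,    1. ]])}
box_b [(array([248., 193.,  59.,  41.]), 0.93), (array([189., 217.,  57.,  44.]), 0.85), (array([ 92., 192.,  50.,  42.]), 0.83), (array([314., 168.,  50.,  41.]), 0.82), (array([271., 134.,  43.,  32.]), 0.74)]
box_b mark [(array([279.6, 221.8]), 0.89, array([520.6,  -4.8,   3. ])), (array([291.4, 153.4]), 0.87, array([222.9, 294.4,   3. ])), (array([117.4, 219.8]), 0.71, array([ 244.6, -352.7,    3. ])),
[... 1186 characters left out ...]
7]), 0.84, array([509. ,  -5.4,   3. ])), (array([158.1, 300.8]), 0.83, array([230. , 297.1,   3. ])), (array([352.9, 196.2]), 0.78, array([ 509.2, -201. ,    3. ])), (array([408.8, 304.2]), 0.65, array([ 231.3, -349.7,    3. ])), (array([194.4, 190.5]), 0.56, array([515.3, 212.9,   3. ]))]
rail []
rail mark [(array([281.5, 130.9]), 0.74, array([677.4, -10.5,   3. ]))]
rail_face mark [(array([283.2, 126.5]), 0.87, array([685.8, -14.4,  18. ]))]
glue_left [(array([116., 196.,  21.,   9.]), 0.62)]
glue_left mark [(array([130.8, 204.1]), 0.51, array([476.5, 375.7,   3. ]))]
knife [(array([291., 104.,  49.,   6.]), 0.6)]
knife mark [(array([316.4, 106.9]), 0.78, array([ 743.7, -101.5,    3. ]))]
```

```bash
python3 -c "
import cv2
a=cv2.imread('pics/top0.png');b=a[80:340,90:490];cv2.imwrite('pics/top0b.png',cv2.resize(b,(800,520),interpolation=cv2.INTER_CUBIC))"
```

```text
(no output)
```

View pics/top0b.png

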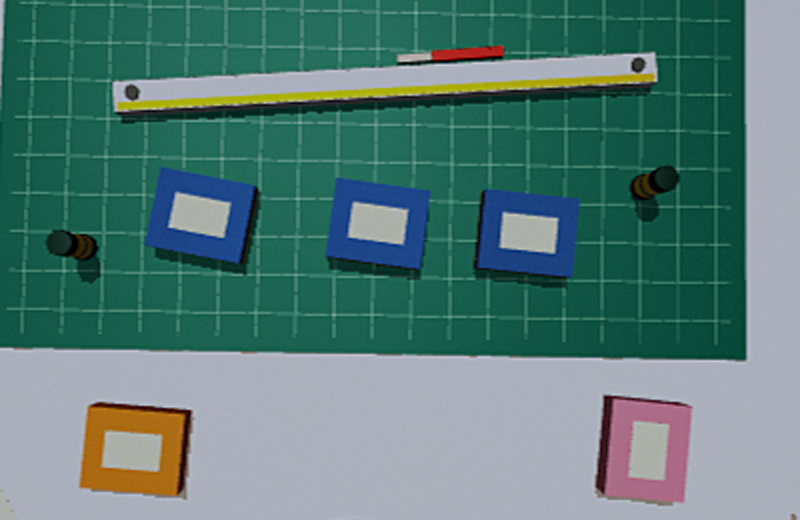

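View pics/scene0.png

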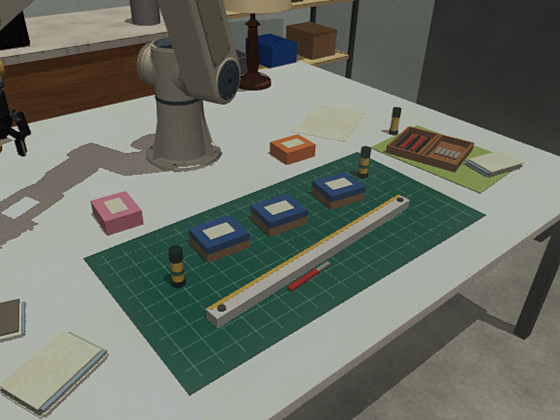

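The top view shows the three blue boxes (crop px (200,215), (378,222), (527,233)) in front of the straightedge, which runs (115,105)→(655,85). The glue sticks stand outside the row, and the orange and pink boxes are off the mat. Next I measure lids and rail by colour.

```bash
cat >> h.py <<'E'
def boxes(cam,im,z=48.):
    hsv=cv2.cvtColor(im,cv2.COLOR_RGB2HSV)
    m=cv2.inRange(hsv,(105,110,90 if cam=="top" else 60),(125,255,255));m=cv2.morphologyEx(m,cv2.MORPH_OPEN,np.ones((3,3)))
    out=[]
    for c in cv2.findContours(m,cv2.RETR_EXTERNAL,cv2.CHAIN_APPROX_NONE)[0]:
        if cv2.contourArea(c)<500: continue
        w=np.array([onz(cam,p[0],z)[:2] for p in cv2.convexHull(c)],np.float32)
        if not(400<w[:,0].mean()<720):continue
        (x,y),(a,b),t=cv2.minAreaRect(w)
        if a>b:a,b,t=b,a,t+90   # short side = box x
        t=(t+90)%180-90
        M=cv2.moments(c);out.append((x,y,a,b,t,(M["m10"]/M["m00"],M["m01"]/M["m00"])))
    return sorted(out,key=lambda o:-o[1])
def rail(cam,im,z=33.):
    hsv=cv2.cvtColor(im,cv2.COLOR_RGB2HSV)
    m=cv2.inRange(hsv,(22,130,110),(34,255,255))
    m=cv2.morphologyEx(m,cv2.MORPH_CLOSE,np.ones((5,5)))
    c=max(cv2.findContours(m,cv2.RETR_EXTERNAL,cv2.CHAIN_APPROX_NONE)[0],key=cv2.contourArea)
    w=np.array([onz(cam,p[0],z)[:2] for p in c],np.float32)
    (x,y),(a,b),t=cv2.minAreaRect(w)
    if a>b:a,b,t=b,a,t+90
    t=(t+90)%180-90;n=np.array([np.cos(np.radians(t)),np.sin(np.radians(t))])
    return x,y,a,b,t,np.array([x,y])-n*a/2
E
python3 - <<'E'
from h import *
np.set_printoptions(precision=1,suppress=True)
B={}
for c in("top","scene"):
    im=cv2.imread(f"pics/{c}0.png")[:,:,::-1].copy()
    B[c]=boxes(c,im)
    for b in B[c]:print(c,np.round(b[:5],1))
    print(rail(c,im))
for a,b in zip(B["top"],B["scene"]):print(tri("top",a[5],"scene",b[5]))
for c,g in(("top",[(130.8,204.1)]),):
  pass
for c in("top","scene"):
  print([(np.round(d["xy"],1),round(d["conf"],2),onz(c,d["xy"],3)) for d in imaging.mark_of(c,"glue_right")])
E
```

```text
top [519.5 217.4  99.7 119.1  -9.8]
top [514.1  -5.9  99.4 119.   -6.6]
top [ 506.3 -194.9   99.6  119.2   -4.7]
(685.2401733398438, -15.010650634765625, 10.701813697814941, 686.9835205078125, 4.578978061676025, array([679.9, -15.4]))
scene [531.8 215.2 119.3 120.8  80.1]
scene [525.1 -11.6 119.7 128.4  -7. ]
scene [ 517.3 -196.8  119.3  119.9   -4.6]
(701.7281494140625, -227.49246215820312, 9.044580459594727, 259.13226318359375, 4.868113994598389, array([ 697.2, -227.9]))
(array([520.1, 218.5,  44.4]), np.float64(1.0546357620493185))
(array([516.1,  -4. ,  40.2]), np.float64(4.669099312303978))
(array([ 507.7, -194.7,   40.2]), np.float64(3.610515972745401))
[(array([414. , 173.4]), 0.52, array([ 572.9, -362. ,    3. ])), (array([274.8, 160. ]), 0.32, array([599.9,   5.6,   3. ]))]
[(array([178. , 281.9]), 0.9, array([ 568.4, -350.8,    3. ])), (array([278.8, 220.9]), 0.28, array([515.9,  -3.7,   3. ]))]
```

```bash
cat >> h.py <<'E'
from scipy.spatial.transform import Rotation as Ro
def go(x,y,z,yawdeg,s=None,start=None):
    s=s or telemetry.sense();p,e=start or (s["eef_pos"],s["tcp_rot"])
    R=Ro.from_euler("xyz",e);G=Ro.from_euler("xyz",[np.pi,0,np.radians(yawdeg)])
    print("from",np.round(p,1),np.round(np.degrees(e),2),"shift",np.round(R.inv().apply(np.array([x,y,z])-p)/200,4),"turn",np.round((R.inv()*G).as_rotvec()/(np.pi/4),4))
E
python3 - <<'E'
from h import *
S=([233.448,-579.767,231.281],[np.pi,0,telemetry.sense()["tcp_rot"][2]])
go(412,-187,231,-4.7,start=S)
E
```

```text
from [ 233.4 -579.8  231.3] [180.     0.    21.93] shift [ 1.5616e+00 -1.4884e+00  1.4000e-03] turn [ 0.     -0.      0.5917]
```

>>> step_arm --moves '[[[0,0,0.2],[0.16,-0.15,0],1],[[0,0,0.4],[0.32,-0.3,0],1],[[0,0,0.592],[0.5,-0.47,0],1],[[0,0,0.592],[0.68,-0.65,0],1],[[0,0,0.592],[0.85,-0.81,0],1],[[0,0,0.592],[0.95,-0.9,0],1],[[0,0,0.592],[0.98,-0.94,0],1]]'

```text
clock: 1.8
eef_pos: [345.9, -330.1, 231.5]
tcp_rot: [-3.141, -0.0, -0.08]
contact_force: [-0.4, -0.7, 1.0]
opening: 0.999
grasp_force: 0.0
```

```bash
python3 - <<'E'
from h import *
go(412,-187,100,-4.7)
E
```

```text
from [ 345.9 -330.1  231.5] [-1.7999e+02 -3.0000e-02 -4.5700e+00] shift [ 0.272  -0.7394  0.6578] turn [-0.0002 -0.0006  0.0028]
```

>>> step_arm --moves '[[[0,0,0],[0.06,-0.18,0.1],1],[[0,0,0],[0.13,-0.38,0.2],1],[[0,0,0],[0.2,-0.57,0.3],1],[[0,0,0],[0.27,-0.74,0.45],1],[[0,0,0],[0.272,-0.74,0.65],1],[[0,0,0],[0.272,-0.74,0.85],1],[[0,0,0],[0.272,-0.74,0.95],1],[[0,0,0],[0.272,-0.74,0.95],1]]'

```text
clock: 2.6
eef_pos: [409.7, -188.8, 38.9]
tcp_rot: [-3.14, 0.005, -0.082]
contact_force: [-0.2, 1.1, 0.3]
opening: 1.0
grasp_force: 0.0
```

>>> step_arm --moves '[[[0,0,0],[0,0,0.1],1],[[0,0,0],[0,0,0.158],1],[[0,0,0],[0,0,0.158],1],[[0,0,0],[0,0,0.158],1]]'

```text
clock: 3.0
eef_pos: [411.7, -189.5, 10.3]
tcp_rot: [3.141, -0.0, -0.082]
contact_force: [-0.0, -0.8, 1.1]
opening: 1.003
grasp_force: 0.0
```

```bash
python3 - <<'E'
from h import *
print(telemetry.sense())
im=imaging.grab_frame("wrist");cv2.imwrite("pics/w1.png",im[:,:,::-1])
im=imaging.grab_frame("scene");cv2.imwrite("pics/s1.png",cv2.resize(im[130:330,100:400,::-1],(780,520)))
E
```

```text
{'clock': 3.0, 'qpos': array([-4.34690471e-01,  4.48711875e-01,  2.14698882e+00, -4.24578806e-05,
        5.45422757e-01,  1.21860404e+00]), 'qvel': array([ 3.07093025e-03, -9.56799768e-03, -2.43972410e-03,  1.45767808e-04,
       -2.68773119e-03, -9.37328646e-05]), 'joint_efforts': array([-5.07960166e-02, -4.84882092e+01, -1.61879826e+01, -2.75252336e-03,
       -2.58688530e-02, -3.44927059e-03]), 'eef_pos': array([ 411.71620082, -189.51860719,   10.32916305]), 'tcp_rot': array([ 3.14141011e+00, -4.32798226e-04, -8.24618540e-02]), 'contact_force': array([-0.04954774, -0.82757706,  1.09519096]), 'wrist_torque': array([ 0.02379513,  0.01762447, -0.05891068]), 'grasp_force': 0.0, 'opening': 1.0025541670114164}
```

View pics/s1.png

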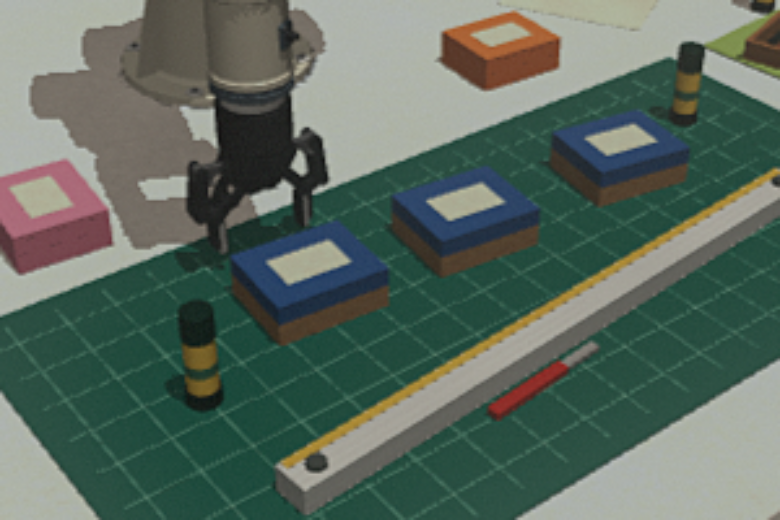

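The fingers are down behind box_c (crop px about (260,215)), aligned to its rear face and clear of it. Now I nudge it.

>>> step_arm --moves '[[[0,0,0],[0.06,0,0],1],[[0,0,0],[0.12,0,0],1],[[0,0,0],[0.14,0,0],1],[[0,0,0],[0.16,0,0],1],[[0,0,0],[0.18,0,0],1],[[0,0,0],[0.2,0,0],1]]'

```text
clock: 3.7
eef_pos: [449.9, -191.9, 9.4]
tcp_rot: [-3.141, 0.003, -0.082]
contact_force: [-6.0, 1.1, 3.1]
opening: 1.0
grasp_force: 3.0
```

>>> step_arm --moves '[[[0,0,0],[0.02,0,0],1]]'

```text
clock: 3.8
eef_pos: [453.5, -192.1, 9.3]
tcp_rot: [-3.141, 0.004, -0.082]
contact_force: [-6.8, 0.8, 5.6]
opening: 0.996
grasp_force: 3.2
```

>>> step_arm --moves '[[[0,0,0],[0.02,0,0],1]]'

```text
clock: 3.9
eef_pos: [457.4, -192.4, 9.3]
tcp_rot: [-3.14, 0.004, -0.082]
contact_force: [-5.7, -0.0, 4.2]
opening: 1.001
grasp_force: 3.1
```

>>> step_arm --moves '[[[0,0,0],[0.02,0,0],1]]'

```text
clock: 4.0
eef_pos: [461.4, -192.7, 9.3]
tcp_rot: [-3.141, 0.004, -0.082]
contact_force: [-6.7, 1.5, 4.2]
opening: 0.999
grasp_force: 3.0
```

>>> step_arm --moves '[[[0,0,0],[0.02,0,0],1]]'

```text
clock: 4.1
eef_pos: [465.4, -193.1, 9.3]
tcp_rot: [-3.141, 0.004, -0.082]
contact_force: [-6.1, 0.3, 5.0]
opening: 1.002
grasp_force: 3.1
```

>>> step_arm --moves '[[[0,0,0],[-0.1,0,0],1],[[0,0,0],[-0.2,0,0],1],[[0,0,0],[-0.2,0,0],1]]'

```text
clock: 4.4
eef_pos: [424.4, -189.5, 9.2]
tcp_rot: [-3.14, 0.003, -0.083]
contact_force: [0.1, 0.1, -0.9]
opening: 1.002
grasp_force: 0.0
```

```bash
python3 - <<'E'
from h import *
go(425,4.4,10,-6.6)
E
```

```text
from [ 424.4 -189.5    9.2] [-179.93    0.2    -4.74] shift [-0.0773 -0.9667 -0.0024] turn [-0.0014  0.0044  0.0414]
```

>>> step_arm --moves '[[[0,0,0],[-0.02,-0.2,0],1],[[0,0,0.04],[-0.04,-0.4,0],1],[[0,0,0.04],[-0.05,-0.6,0],1],[[0,0,0.04],[-0.065,-0.8,0],1],[[0,0,0.04],[-0.077,-0.967,0],1],[[0,0,0.04],[-0.077,-0.967,0],1],[[0,0,0.04],[-0.077,-0.967,0],1]]'

```text
clock: 5.1
eef_pos: [428.8, 4.3, 9.8]
tcp_rot: [-3.142, -0.001, -0.111]
contact_force: [0.4, -0.9, 0.0]
opening: 1.0
grasp_force: 0.0
```

>>> step_arm --moves '[[[0,0,0],[0.05,0,0],1],[[0,0,0],[0.09,0,0],1],[[0,0,0],[0.11,0,0],1],[[0,0,0],[0.13,0,0],1],[[0,0,0],[0.15,0,0],1],[[0,0,0],[0.17,0,0],1]]'

```text
clock: 5.7
eef_pos: [461.4, -0.5, 9.5]
tcp_rot: [3.141, 0.001, -0.114]
contact_force: [-0.9, 0.1, -0.2]
opening: 1.0
grasp_force: 0.5
```

>>> step_arm --moves '[[[0,0,0],[0.02,0,0],1]]'

```text
clock: 5.8
eef_pos: [465.7, -0.8, 9.6]
tcp_rot: [3.142, 0.0, -0.114]
contact_force: [-0.7, -0.0, -0.0]
opening: 1.0
grasp_force: 0.3
```

>>> step_arm --moves '[[[0,0,0],[0.02,0,0],1]]'

```text
clock: 5.9
eef_pos: [469.8, -1.2, 9.6]
tcp_rot: [3.142, 0.0, -0.114]
contact_force: [-0.1, -0.1, -0.7]
opening: 1.0
grasp_force: 0.4
```

>>> step_arm --moves '[[[0,0,0],[0.02,0,0],1]]'

```text
clock: 6.0
eef_pos: [473.9, -1.6, 9.6]
tcp_rot: [3.142, 0.0, -0.113]
contact_force: [-1.3, 0.5, 0.6]
opening: 1.001
grasp_force: 0.4
```

>>> step_arm --moves '[[[0,0,0],[-0.1,0,0],1],[[0,0,0],[-0.24,0,0],1],[[0,0,0],[-0.26,0,0],1],[[0,0,0],[-0.26,0,0],1]]'

```text
clock: 6.4
eef_pos: [421.8, 4.3, 9.8]
tcp_rot: [-3.142, -0.0, -0.113]
contact_force: [0.7, -0.1, 0.3]
opening: 1.002
grasp_force: 0.0
```

```bash
python3 - <<'E'
from h import *
im=imaging.grab_frame("top");cv2.imwrite("pics/t2.png",im[:,:,::-1])
for b in boxes("top",im):print(np.round(b[:5],1))
b=boxes("top",im)[-1];t=b[4];n=np.array([np.cos(np.radians(t)),np.sin(np.radians(t))])
go(*(np.array(b[:2])-90*n),10,t)
E
```

```text
[519.5 217.3  99.3 119.2 -10.1]
[533.6  -7.2  99.7 119.2  -6.4]
[ 525.7 -196.2   99.5  119.2   -4.6]
from [423.    4.3   9.9] [-1.7999e+02 -8.0000e-02 -6.5000e+00] shift [ 1.740e-01  9.529e-01 -2.000e-04] turn [-0.0002 -0.0019 -0.0426]
```

Box B took about 0.7 N to slide and C about 6 N, so C is the full one. I go back behind C.

>>> step_arm --moves '[[[0,0,0],[0,0.2,0],1],[[0,0,-0.043],[0.03,0.4,0],1],[[0,0,-0.043],[0.06,0.6,0],1],[[0,0,-0.043],[0.1,0.8,0],1],[[0,0,-0.043],[0.14,0.953,0],1],[[0,0,-0.043],[0.174,0.953,0],1],[[0,0,-0.043],[0.174,0.953,0],1]]'

```text
clock: 7.15
eef_pos: [436.9, -190.4, 9.9]
tcp_rot: [3.141, -0.002, -0.082]
contact_force: [0.0, 0.7, 0.2]
opening: 1.002
grasp_force: 0.0
```

```bash
python3 - <<'E'
from h import *
go(464.9,-191.3,10,-4.6)
go(583.4,-201.1,10,4.6)
E
```

```text
from [ 436.9 -190.4    9.9] [ 1.7996e+02 -1.3000e-01 -4.6800e+00] shift [ 0.1401 -0.0068 -0.0002] turn [ 0.0008 -0.0029 -0.0019]
from [ 436.9 -190.4    9.9] [ 1.7996e+02 -1.3000e-01 -4.6800e+00] shift [ 0.7346 -0.0064  0.0011] turn [ 0.001  -0.0028 -0.2063]
```

>>> step_arm --moves '[[[0,0,0],[0.07,0,0],1],[[0,0,0],[0.11,0,0],1],[[0,0,0],[0.13,0,0],1],[[0,0,0],[0.15,0,0],1],[[0,0,-0.012],[0.18,0,0],1],[[0,0,-0.024],[0.21,0,0],1],[[0,0,-0.036],[0.24,0,0],1],[[0,0,-0.05],[0.27,0,0],1]]'

```text
clock: 7.95
eef_pos: [487.2, -192.7, 9.4]
tcp_rot: [-3.141, 0.003, -0.039]
contact_force: [-5.9, -0.9, 5.2]
opening: 0.996
grasp_force: 2.9
```

>>> step_arm --moves '[[[0,0,-0.012],[0.03,0,0],1],[[0,0,-0.024],[0.06,0,0],1],[[0,0,-0.036],[0.09,0,0],1],[[0,0,-0.048],[0.12,0,0],1],[[0,0,-0.06],[0.15,0,0],1],[[0,0,-0.072],[0.18,0,0],1]]'

```text
clock: 8.55
eef_pos: [523.2, -194.3, 9.4]
tcp_rot: [-3.141, 0.003, 0.017]
contact_force: [-6.6, -0.3, 4.8]
opening: 1.0
grasp_force: 3.0
```

```bash
python3 - <<'E'
from h import *
im=imaging.grab_frame("top");cv2.imwrite("pics/t3.png",cv2.resize(im[80:300,90:490,::-1],(800,440)))
for b in boxes("top",im):print(np.round(b[:5],1))
b=boxes("top",im)[-1];n=np.array([.9968,.0798])
print("to rail",(np.array([679.9,-15.4])-b[:2])@n-50)
go(583.4,-201.1,10,4.6)
E
```

```text
[519.5 217.5  99.7 119.2  -9.7]
[533.5  -7.2 100.  119.1  -6.4]
to rail 95.22995924224853
from [ 524.7 -194.5    9.6] [-1.7997e+02  9.0000e-02  1.0100e+00] shift [ 0.293   0.0381 -0.0027] turn [-0.0006  0.002  -0.0798]
```

View pics/t3.png

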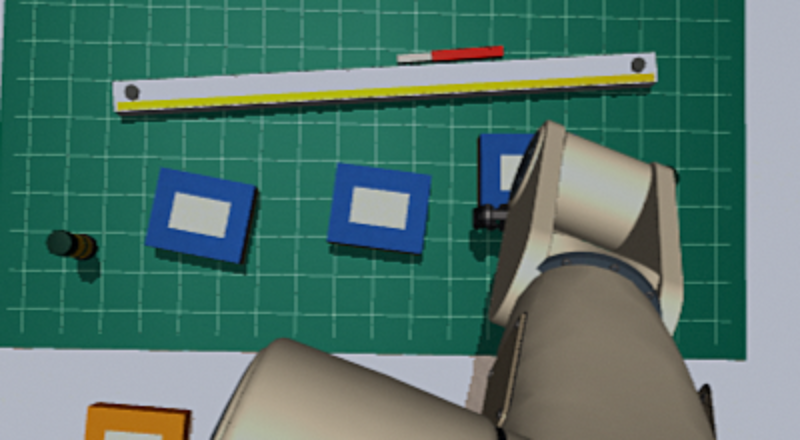

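The arm hides most of box C, but its front-left corner (crop px (480,135)) shows it following squarely, and A and B are at rest. I carry on.

>>> step_arm --moves '[[[0,0,-0.01],[0.03,0.003,0],1],[[0,0,-0.02],[0.06,0.006,0],1],[[0,0,-0.035],[0.09,0.009,0],1],[[0,0,-0.05],[0.12,0.012,0],1],[[0,0,-0.065],[0.15,0.015,0],1],[[0,0,-0.08],[0.18,0.018,0],1],[[0,0,-0.08],[0.21,0.021,0],1],[[0,0,-0.08],[0.23,0.023,0],1]]'

```text
clock: 9.4
eef_pos: [571.4, -198.7, 9.7]
tcp_rot: [3.142, -0.0, 0.079]
contact_force: [-3.3, -0.2, -0.1]
opening: 1.0
grasp_force: 1.6
```

```bash
python3 - <<'E'
from h import *
im=imaging.grab_frame("scene");cv2.imwrite("pics/s4.png",cv2.resize(im[180:330,160:360,::-1],(800,600)))
go(583.4,-201.1,10,4.6)
E
```

```text
from [ 572.  -198.8    9.8] [ 1.7998e+02 -6.0000e-02  4.5200e+00] shift [ 0.0557  0.0159 -0.001 ] turn [ 0.0004 -0.0012 -0.0018]
```

View pics/s4.png

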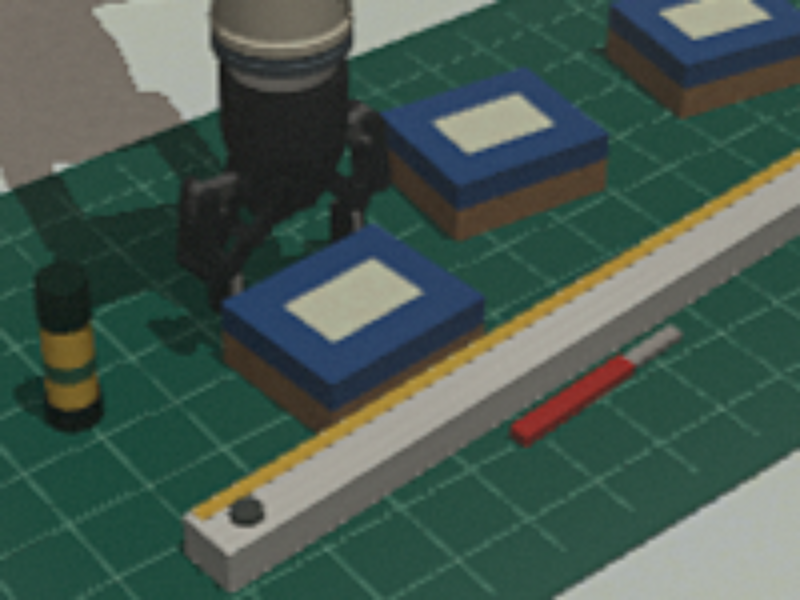

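Box C (lid at (350,320)) is parallel to the straightedge with a small gap left. I close it slowly, watching the force.

>>> step_arm --moves '[[[0,0,0],[0.008,0,0],1],[[0,0,0],[0.016,0,0],1],[[0,0,0],[0.024,0,0],1],[[0,0,0],[0.032,0,0],1],[[0,0,0],[0.04,0,0],1]]'

```text
clock: 9.95
eef_pos: [578.6, -198.0, 9.8]
tcp_rot: [-3.141, 0.0, 0.079]
contact_force: [-4.8, -0.4, 2.9]
opening: 1.001
grasp_force: 2.6
```

>>> step_arm --moves '[[[0,0,0],[0.005,0,0],1],[[0,0,0],[0.01,0,0],1]]'

```text
clock: 10.15
eef_pos: [580.5, -197.9, 9.8]
tcp_rot: [-3.141, 0.0, 0.079]
contact_force: [-5.6, 0.1, 4.7]
opening: 1.002
grasp_force: 2.8
```

>>> step_arm --moves '[[[0,0,0],[0.005,0,0],1],[[0,0,0],[0.01,0,0],1]]'

```text
clock: 10.35
eef_pos: [582.5, -197.7, 9.8]
tcp_rot: [-3.141, 0.0, 0.079]
contact_force: [-6.5, -0.5, 3.5]
opening: 1.003
grasp_force: 2.8
```

Still sliding freely (no extra force), so I continue at 1 mm or less per row.

>>> step_arm --moves '[[[0,0,0],[0.004,0,0],1]]'

```text
clock: 10.45
eef_pos: [583.1, -197.6, 9.8]
tcp_rot: [-3.141, 0.001, 0.079]
contact_force: [-8.6, -2.9, 5.7]
opening: 1.003
grasp_force: 4.6
```

>>> step_arm --moves '[[[0,0,0],[0.004,0,0],1]]'

```text
clock: 10.55
eef_pos: [583.1, -197.6, 9.7]
tcp_rot: [-3.141, 0.002, 0.079]
contact_force: [-11.6, -2.7, 7.6]
opening: 1.003
grasp_force: 5.9
```

>>> step_arm --moves '[[[0,0,0],[0.004,0,0],1]]'

```text
clock: 10.65
eef_pos: [583.1, -197.6, 9.7]
tcp_rot: [-3.141, 0.004, 0.079]
contact_force: [-13.5, -2.9, 9.0]
opening: 0.998
grasp_force: 7.3
```

>>> step_arm --moves '[[[0,0,0],[0.004,0,0],1]]'

```text
clock: 10.75
eef_pos: [583.0, -197.5, 9.5]
tcp_rot: [-3.14, 0.005, 0.079]
contact_force: [-17.4, -4.3, 10.4]
opening: 1.002
grasp_force: 8.7
```

It stalled at x = 583 with the force rising to 17 N, as expected at contact with the rail. I back off and check.

>>> step_arm --moves '[[[0,0,0],[-0.01,0,0],1],[[0,0,0],[-0.03,0,0],1],[[0,0,0],[-0.1,0,0],1],[[0,0,0],[-0.3,0,0],1],[[0,0,0],[-0.5,0,-0.15],1],[[0,0,0],[-0.7,0,-0.35],1],[[0,0,0],[-0.9,0,-0.55],1],[[0,0,0],[-1,0,-0.7],1]]'

```text
clock: 11.55
eef_pos: [383.8, -212.7, 150.2]
tcp_rot: [-3.141, 0.001, 0.079]
contact_force: [-0.3, -1.3, 1.3]
opening: 1.002
grasp_force: 0.0
```

>>> step_arm --moves '[[[0,0,0],[-0.1,0.2,-0.1],1],[[0,0,0],[-0.2,0.4,-0.1],1],[[0,0,0],[-0.3,0.6,-0.1],1],[[0,0,0],[-0.4,0.8,-0.1],1],[[0,0,0],[-0.4,1,-0.1],1],[[0,0,0],[-0.4,1,-0.1],1]]'

```text
clock: 12.15
eef_pos: [322.4, -423.6, 170.2]
tcp_rot: [3.137, -0.002, 0.076]
contact_force: [0.5, 0.4, 0.2]
opening: 1.001
grasp_force: 0.0
```

```bash
python3 - <<'E'
from h import *
im=imaging.grab_frame("top");cv2.imwrite("pics/t5.png",cv2.resize(im[80:300,90:490,::-1],(800,440)))
im2=imaging.grab_frame("scene");cv2.imwrite("pics/s5.png",cv2.resize(im2[180:330,160:360,::-1],(800,600)))
for b in boxes("top",im):print(np.round(b[:5],1))
b=boxes("top",im)[-1];n=np.array([.9968,.0798])
print("gap",(np.array([679.9,-15.4])-b[:2])@n-50)
E
```

```text
[519.5 217.4  99.7 119.1  -9.8]
[533.4  -7.   99.7 119.2  -6.2]
[ 641.9 -193.4   99.2  120.     4.1]
gap 2.068163104248029
```

View pics/t5.png

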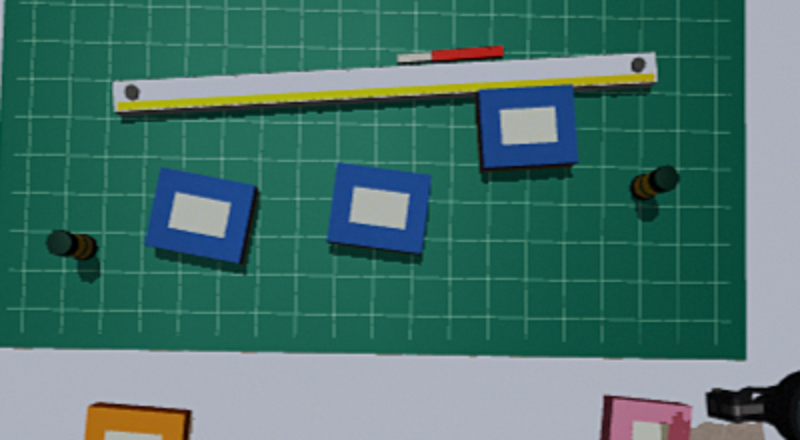

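View pics/s5.png

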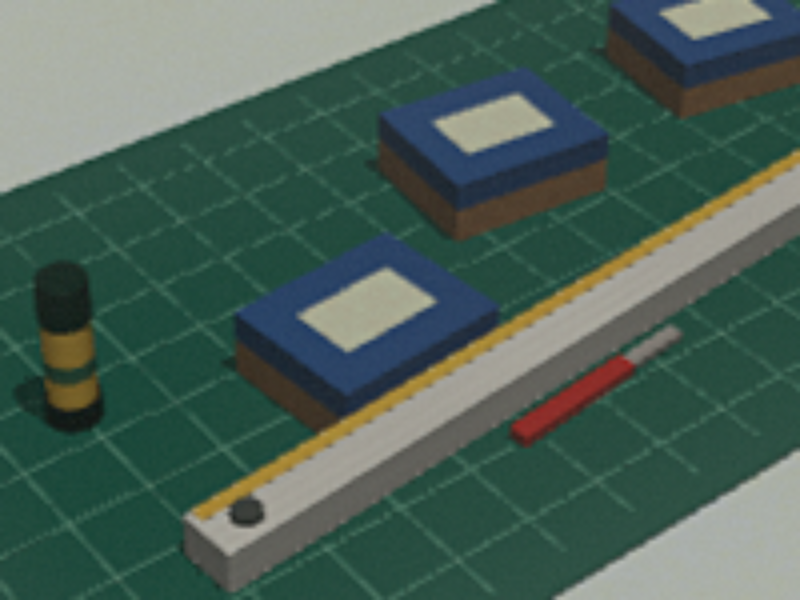

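The top view shows the box at (527,127) lying flat on the straightedge (4.1° against 4.6°). Stall force and residual offsets put the gap within measurement error of zero. A, B, the glue sticks and the knife are where they should be, so I hand in.

```bash
python3 -c "
from rig import r
print(r.sign_off())"
```

```text
the job is handed in; nothing more can be done
None
```

Box_c was the full one (about 6 N to slide, against 0.7 N for box_b; box_a not nudged); I slid it flat against the straightedge, let go and handed the job in, with the last view showing it within 0.5° of square and a gap of about 2 mm (±2 mm), box_b about 20 mm from its start, and box_a, the glue sticks and the knife undisturbed, but sign-off returned no verdict.

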